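# Dress the tasting paddle and offer it with a level quarter turn

### The job

Sort the two chocolate pralines by size: the small ball goes into the ramekin and the large ball into the round well of the wooden tasting paddle while the paddle lies on its rest. Then grip the paddle across its sides at the well, lift it straight up off the rest, keep it level, and, staying above the rest, turn it a quarter turn clockwise as seen from above, so that its handle points off to the robot's left, with the large ball still loose in the middle of the well. Finish holding the paddle there at least 8 cm above the rest, still and level, not putting it down or letting go; leave everything else where it stands.

Things in the scene. Friction and masses are not known exactly. Their poses are not given: they have to be found in the camera images.
- large_center (a point): centre of the large chocolate praline, a hard dark brown ball of 34 mm diameter, about 30 g. It starts on one of the two seats of the praline board, centre about 30 mm above the worktop (bottom about 3 mm down in the seat)
- small_center (a point): centre of the small chocolate praline, a hard ball of the same dark brown, 26 mm diameter, about 16 g. It starts on the other seat of the praline board, centre about 24 mm above the worktop
- board: praline board, fixed to the worktop: a wooden block 110 x 56 x 16 mm with two round holes of 20 mm diameter along its x axis, at x = -30 and +30 mm; a ball sits in each. Origin: centre of the underside, z up
- ramekin: empty white porcelain ramekin standing on the worktop, loose, 69 mm outer diameter, 42 mm high, inside about 54 mm wide at the mouth with the floor about 8 mm up. Origin: centre of the underside, z up
- paddle: light wooden tasting paddle, loose, about 160 g: board 100 (x) x 58 (y) x 20 mm with upright sides, a round dished well 45 mm wide amid its top, and a handle 60 x 22 x 12 mm at its -x end (at first roughly towards the robot). Lies loose on the rest, underside 26 mm above the worktop; fingers can straddle it. Origin: centre of the board's underside, below the well; x away from the handle, z up
- paddle_well (a point): lowest point, in the middle of the paddle's well, 14 mm above its underside; the well rises gently (8 degrees out to 10 mm, then 18 degrees) to its rim 6 mm higher and 22.5 mm out: a ball rolls off centre if the paddle tilts or jerks. The large ball at rest there has its centre 17 mm above this point
- paddle_handle (a point): middle of the paddle's handle, 80 mm from the well towards -x of the paddle and 10 mm above its underside
- rest_top (a point): middle of the top of the rest, 26 mm above the worktop. The rest is a low wooden trestle with a cork top, 74 x 34 x 26 mm, fixed, narrower than the paddle that lies centred on it. Axes of the rest: x parallel to the paddle's x at the start, y a quarter turn anticlockwise from x, z up
- kitchen_timer: bystander: round twist timer, green over white, 69 mm wide, 60 mm high, to the left of the paddle; origin under its centre
Things that resemble listed ones, but are neither listed nor needed, are in the scene too. What is shaped like the part that bears large_center but turquoise is not meant.

How it is judged (in metres and radians):
On the way, in this order (a step that is already met when the one before it is completed fails the run):
1. the small ball lies in the ramekin and the large ball in the well of the paddle, both let go, the paddle still on its rest (horizontal distance between small_center and ramekin below 0.026 m and z of small_center in the frame of ramekin below 0.034 m and angle between ramekin's own z axis and vertical below 0.15 rad and horizontal distance between large_center and paddle_well below 0.01 m and z of large_center in the frame of paddle_well between 0.01 and 0.022 m and z of paddle in the frame of rest_top below 0.006 m and contact force between the fingers and large below 0.05 N and contact force between the fingers and small below 0.05 N), for 0.2 s.
2. the paddle is lifted 40 mm off the rest, not yet turned, the large ball in its well (horizontal distance between paddle_well and rest_top below 0.04 m and z of paddle in the frame of rest_top above 0.04 m and angle between the x axis of paddle and the x axis of rest_top, either way round below 0.3 rad and distance between large_center and paddle_well below 0.023 m), for 0.1 s.
At the end, for the whole second after the job is handed in: Held in the fingers, still: paddle 75 mm or more above the rest, well within 40 mm of over its middle, level to 0.10 rad, turned a quarter turn clockwise (to 0.14 rad; handle left); large ball within 10 mm of the well's middle, not touched; small ball in the upright ramekin (horizontal distance between small_center and ramekin below 0.026 m and z of small_center in the frame of ramekin below 0.034 m and angle between ramekin's own z axis and vertical below 0.15 rad and horizontal distance between large_center and paddle_well below 0.01 m and z of large_center in the frame of paddle_well between 0.01 and 0.022 m and horizontal distance between paddle_well and rest_top below 0.04 m and z of paddle in the frame of rest_top above 0.075 m and angle between paddle's own z axis and vertical below 0.1 rad and angle between the x axis of paddle and the y axis of rest_top, either way round below 0.14 rad and y of paddle_handle in the frame of rest_top above 0.03 m and contact force between the fingers and paddle above 2 N and contact force between the fingers and large below 0.05 N and linear speed of paddle below 0.03 m/s and linear speed of each of large, small below 0.05 m/s); the arm keeps its last pose, push and grip.
It fails at once if the paddle is tilted by more than 0.2 rad (angle between paddle's own z axis and vertical above 0.2 rad).
It fails at once if with the paddle off its rest, the large ball is more than 15 mm off the middle of the well (z of paddle in the frame of rest_top above 0.02 m and horizontal distance between large_center and paddle_well above 0.015 m).
It fails at once if the ramekin or the timer is shifted by more than 30 mm or tipped (distance of any of kitchen_timer, ramekin from where it was at the start of the episode above 0.03 m or angle between kitchen_timer's own z axis and vertical above 0.3 rad).
It also fails if it takes over 58 s, if anything falls off the work surface, if the arm or the gripper's body presses on something with over 40 N, if the wrist force passes 120 N, or if a joint passes its speed limit or range.

### The arm

A 7-joint arm with a two-finger parallel gripper is mounted at the origin on a cart in front of the work surface, level with it; the furniture and walls round the work are solid. World frame = base frame: x ahead of the robot, y to its left, z up, the work surface at z = 0. Lengths are in mm, angles in rad, forces in N, time in s.
With the tool pointing down it reaches from about 350 to 900 mm from the base axis. Payload 7.2 kg.
Tool frame: the origin (TCP) lies between the finger pads; the fingertips stand 19 mm ahead of it and the grasp point (between the pads) is the TCP; z points along the fingers, y is the line along which they close (so a half turn about z gives the same grasp; the last joint's range is limited). The gripper opens to 85 mm and grips with 20 to 120 N. Pads are 22 mm wide; open, the fingers measure 114 mm over their backs; the gripper's body (76 mm by 85 mm) begins 54 mm behind the grasp point. The pads swing forward as they close: fully open they stand 13 mm farther back than shut.
Start: joints at [-1.411, 0.411, -0.013, 1.596, 0.006, 1.134, -0.082], TCP at [141.156, 608.854, 250.297] pointing down, gripper open.
Joint ranges: [-2.95, 2.95], [-0.29, 1.99], [-1.47, 1.44], [0.14, 2.54], [-1.03, 4.17], [0.13, 1.85], [-2.86, 2.86]. Speed limits (rad/s): [2.39, 2.39, 3.01, 3.01, 3.14, 3.14, 3.14].

### API

Orientations are given as a rotation vector (axis times angle).
In Python, from cell import sensors, viewer, env, spot_in, silhouettes gives the robot as it stands. The module is installed in compiled form; this text tells all that it offers.
- The arm moves only by the tool arm_command, never from a script. Its argument "increments" is a list that holds one entry, the list of rows, each a list of 7 numbers: the closure in counts, from 0 (fully open) to 255 (shut), then the shift along the tool's x, y, z in units of 25 mm (1.0 is 25 mm), then the turn, a rotation vector about the tool's x, y, z in units of 10 degrees (1.0 is 10 degrees). In form: [[[fingers, x, y, z, wx, wy, wz], ...]]. A call has exactly 5 rows; each row shifts and turns the commanded pose from where the row before left it, along the tool's axes as they then stand; what a row does not reach is not made up. A row lasts 1/8 s, in which the tool goes at most 62.5 mm and 10.7 degrees, less where a joint would pass 70% of its speed; a pose out of reach is approached as far as the arm can. A call is refused whole if a number of a shift passes 1 or a number of a turn 1, either way. A call with a gripper value outside its range is refused whole. The fingers move at their own pace and stop on an object; the grip force is fixed at half the most. Time passes only in rows, so rows that do not move let the fingers close, or fill a call up. It gives the time, the measured TCP pose, the force, the opening and the grip force at its end, in the units of the state.
- sensors.observe(): the state, without advancing time (a new reading comes with each control period).
- viewer.snapshot(name): name is "scene" or "top" or "wrist"; returns a dict with "frame" (420x560x3 uint8, red, green, blue), "z_map" (420x560 float32, mm along the optical axis (not along the pixel's ray), 0 where there is no reading), "camera_matrix" (3x3 intrinsics, pixels), "dist" ([k1, k2, p1, p2, k3] as OpenCV has them; the pictures are not rectified), "xyz" and "attitude" of the camera in the world; the wrist camera has in their place "hand_eye" (4x4, takes a point from camera to tool coordinates, whose origin is the TCP and whose axes are the flange's). Camera axes: x right, y down, z forward; pixel columns grow to the right and rows downward; lengths in mm; the calibration is good to about 2 mm. A picture is of the moment at which its call begins: read the wrist's pose just before it.
- env.hand_in(): hands the job in; it is judged then, once.
Trained networks look in a picture, given as the dict that the camera call returned (one of the last four; its "shot" number tells which), for a name from the list of things; names that differ only in an ending like _2 or _b are one class to them, and where a whole thing is asked for, a point or a joint stands for the part that bears it (a point fixed in the world has none). Each returns a list of dicts, best first, with "score" (0 to 1); they miss things now and then, are a little off and sometimes report something else, mostly with a low value. They report only what shows in the picture. A call takes as long as a camera call. They do not tell look-alikes from the thing itself.
- spot_in(thing, picture): "bbox" ([left, top, width, height] in pixels, round what is visible of it).
- silhouettes(thing, picture): "region" (420x560 bool, what is visible of it) and "bbox" ([left, top, width, height] in pixels, round what is visible of it).
The state is a dict: "t": time; "joint_pos": joint angles; "qd": joint speeds; "effort": joint torques, N m; "ee_pos": TCP position; "eef_rot": TCP orientation; "ft_force": force on the tool from outside, world axes, zero at the start; "wrist_torque": the same for the moment, N m; "gripper_width": finger opening in mm; "gripper_force": force on a finger pad.
Only numpy, scipy, OpenCV 4.12 (cv2) and the standard library are available. Lean on these libraries where they do the work, as an engineer would, in place of code of your own. Each camera call takes 0.05 s, during which the arm holds its last target. There are 200 camera calls.

## Working session

There is one attempt and no reset: what is moved stays moved. The work goes in short steps, Python scripts to look and compute and a tool call to move; the robot and the scene stay as the last step left them, time stands still between calls to the robot, and variables do not carry over. Pictures are saved under pics/ and viewed, at most 10 in all, crops included, and the job is handed in when it is done.

Besides the shell and the picture viewer there is one more tool, called after ">>>" as a command line: name --argument value ..., lists and objects as JSON in quotes. arm_command: Moves the arm, as the interface text tells. Its arguments: {"type":"object","properties":{"increments":{"type":"array","items":{"type":"array","items":{"type":"array","items":{"type":"number"}}}}},"required":["increments"]}

```bash
mkdir -p pics
cat > h.py <<'E'
import numpy as np, cv2
from scipy.spatial.transform import Rotation as R
from cell import sensors, viewer, env, spot_in, silhouettes
def cam(p,st=None):
    if 'hand_eye' in p:
        T=np.eye(4);T[:3,:3]=R.from_rotvec(st['eef_rot']).as_matrix();T[:3,3]=st['ee_pos']
        return T@np.array(p['hand_eye'])
    T=np.eye(4);a=np.array(p['attitude'],float)
    T[:3,:3]=a if a.shape==(3,3) else (R.from_rotvec(a).as_matrix() if a.size==3 else R.from_quat(a).as_matrix())
    T[:3,3]=p['xyz'];return T
def pts(p,uv,T,z=None):
    uv=np.array(uv,float).reshape(-1,2)
    n=cv2.undistortPoints(uv[:,None],np.array(p['camera_matrix']),np.array(p['dist']))[:,0]
    d=np.c_[n,np.ones(len(n))]
    if z is None:
        zz=p['z_map'][uv[:,1].round().astype(int),uv[:,0].round().astype(int)]
        return (d*zz[:,None])@T[:3,:3].T+T[:3,3]
    w=d@T[:3,:3].T; return T[:3,3]+w*((z-T[2,3])/w[:,2])[:,None]
def save(p,n,box=None,s=1):
    f=p['frame'][:,:,::-1]
    if box: f=f[box[1]:box[3],box[0]:box[2]]
    cv2.imwrite('pics/'+n,cv2.resize(f,None,fx=s,fy=s,interpolation=cv2.INTER_CUBIC))
E
python3 - <<'E'
from h import *
st=sensors.observe();print({k:np.round(v,3) for k,v in st.items()})
ims=[]
for n in ['scene','top','wrist']:
    s=sensors.observe();p=viewer.snapshot(n);T=cam(p,s);ims.append(p['frame'])
    print(n,p.get('attitude'),T.round(2).tolist())
    for t in ['large_center','small_center','board','ramekin','paddle','rest_top','kitchen_timer']:
        for r in silhouettes(t,p)[:4]:
            m=r['region'];v,u=np.nonzero(m&(p['z_map']>0))
            if len(u)==0: continue
            X=pts(p,np.c_[u,v],T);print(' ',t,round(r['score'],2),r['bbox'],np.median(X,0).round(),np.percentile(X[:,2],95).round())
a=np.hstack(ims[:2]);cv2.imwrite('pics/a.png',cv2.resize(ims[0][:,:,::-1],(784,588)));cv2.imwrite('pics/b.png',cv2.resize(ims[1][:,:,::-1],(784,588)))
E
```

```text
{'t': np.float64(0.0), 'joint_pos': array([-1.411,  0.412, -0.013,  1.597,  0.006,  1.134, -0.082]), 'qd': array([ 0.001,  0.001,  0.002,  0.003, -0.   ,  0.001,  0.001]), 'effort': array([-1.0000e-03, -6.0064e+01,  6.8200e-01, -2.9941e+01,  1.4000e-02,
        1.1000e-02, -0.0000e+00]), 'ee_pos': array([141.08 , 608.362, 249.429]), 'eef_rot': array([-3.570e-01, -3.121e+00,  3.000e-03]), 'ft_force': array([-0.967,  0.365,  0.957]), 'wrist_torque': array([ 0.044, -0.021, -0.058]), 'gripper_force': np.float64(0.0), 'gripper_width': np.float64(85.133)}
scene [-2.20025954  1.00165243 -0.42069124] [[0.65, -0.54, 0.53, -125.41], [-0.76, -0.48, 0.45, -564.46], [0.01, -0.69, -0.72, 840.63], [0.0, 0.0, 0.0, 1.0]]
  large_center 0.66 [312.9, 224.9, 15.3, 11.7] [ 479. -153.   27.] 35.0
  large_center 0.59 [350.3, 235.5, 13.3, 13.5] [ 492. -240.   41.] 47.0
  small_center 0.58 [337.2, 256.8, 8.8, 13.9] [ 436. -245.   32.] 38.0
  board 0.87 [324.9, 238.3, 45.6, 43.1] [ 462. -249.   16.] 21.0
  ramekin 0.65 [218.5, 170.9, 63.3, 48.1] [450.  38.  45.] 48.0
  ramekin 0.62 [397.1, 279.8, 38.2, 33.4] 
[... 281 characters left out ...]
219.24], [0.0, 0.0, 0.0, 1.0]]
  large_center 0.51 [355.6, 189.9, 16.4, 12.3] [ 498. -234.   42.] 47.0
  large_center 0.43 [317.4, 190.0, 14.0, 16.0] [ 485. -148.   29.] 35.0
  board 0.81 [345.3, 184.6, 30.1, 53.6] [ 465. -236.   16.] 21.0
  ramekin 0.57 [420.1, 200.9, 36.3, 30.5] [ 475. -413.   13.] 43.0
  paddle 0.72 [223.7, 170.0, 33.5, 71.3] [455.  44.  44.] 49.0
  kitchen_timer 0.88 [141.1, 153.3, 29.1, 33.5] [494. 243.  45.] 61.0
  kitchen_timer 0.33 [358.2, 190.3, 13.5, 13.3] [ 497. -234.   42.] 47.0
wrist None [[0.23, 0.93, 0.3, 63.68], [0.97, -0.21, -0.07, 627.42], [-0.0, 0.31, -0.95, 374.72], [0.0, 0.0, 0.0, 1.0]]
  kitchen_timer 0.7 [112.4, 409.1, 30.9, 10.4] [467. 266.  13.] 23.0
```

View pics/a.png

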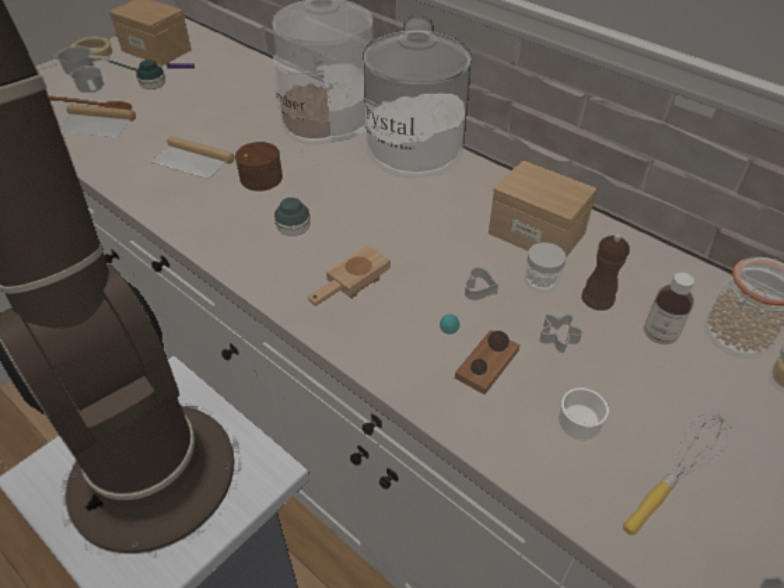

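View pics/b.png

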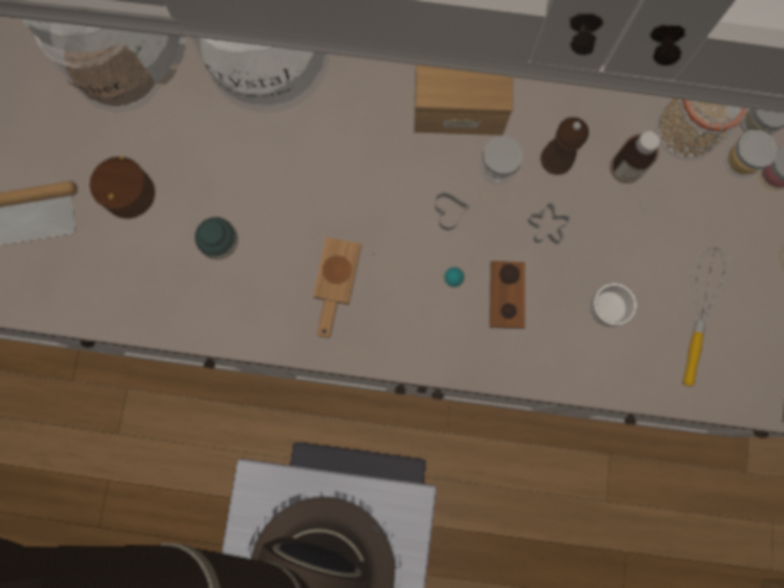

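Picture: the dark balls sit on the brown board at (498,341) large and (479,366) small in a.png. The turquoise ball at (449,324) is the decoy. The white open ramekin is at (583,412), since the lidded jar at (545,265) is not open. The paddle is at (350,275) and the green timer at (291,216). I'll swing to above the paddle and look from the wrist.

>>> arm_command --increments '[[[0, -0.82, -0.97, 0, 0, 0, 0], [0, -0.82, -0.97, 0, 0, 0, 0], [0, -0.82, -0.97, 0, 0, 0, 0], [0, -0.82, -0.97, 0, 0, 0, 0], [0, -0.82, -0.97, 0, 0, 0, 0]]]'

```text
t: 1.82
ee_pos: [214.1, 466.7, 250.4]
eef_rot: [0.357, 3.121, 0.001]
ft_force: [0.0, 0.0, 0.2]
gripper_width: 85.4
gripper_force: 0.0
```

>>> arm_command --increments '[[[0, -0.82, -0.97, 0, 0, 0, 0], [0, -0.82, -0.97, 0, 0, 0, 0], [0, -0.82, -0.97, 0, 0, 0, 0], [0, -0.82, -0.97, 0, 0, 0, 0], [0, -0.82, -0.97, 0, 0, 0, 0]]]'

```text
t: 2.45
ee_pos: [286.6, 325.4, 250.5]
eef_rot: [0.357, 3.121, 0.001]
ft_force: [0.1, 0.2, 0.4]
gripper_width: 85.5
gripper_force: 0.0
```

>>> arm_command --increments '[[[0, -0.82, -0.97, 0, 0, 0, 0], [0, -0.82, -0.97, 0, 0, 0, 0], [0, -0.82, -0.97, 0, 0, 0, 0], [0, -0.82, -0.97, 0, 0, 0, 0], [0, -0.82, -0.97, 0, 0, 0, 0]]]'

```text
t: 3.08
ee_pos: [359.0, 184.2, 250.5]
eef_rot: [0.357, 3.121, 0.001]
ft_force: [-0.7, -0.3, -0.2]
gripper_width: 85.6
gripper_force: 0.0
```

>>> arm_command --increments '[[[0, -0.82, -0.97, 0, 0, 0, 0], [0, -0.82, -0.97, 0, 0, 0, 0], [0, -0.82, -0.97, 0, 0, 0, 0], [0, -0.5, -0.6, 0, 0, 0, -0.7], [0, 0, 0, 0, 0, 0, 0]]]'

```text
t: 3.7
ee_pos: [411.3, 81.8, 250.5]
eef_rot: [0.171, 3.136, 0.0]
ft_force: [-0.6, -0.4, -0.4]
gripper_width: 85.2
gripper_force: 0.0
```

Run:
```python
from h import *
s=sensors.observe();p=viewer.snapshot('wrist');T=cam(p,s)
for r in silhouettes('paddle',p)[:2]:
    m=r['region'];v,u=np.nonzero(m&(p['z_map']>0));X=pts(p,np.c_[u,v],T)
    print(r['score'],r['bbox'],np.median(X,0).round(1))
    t=X[(X[:,2]>41)&(X[:,2]<51)];c=cv2.minAreaRect(t[:,:2].astype(np.float32));print('top rect',c,np.median(t[:,2]),len(t))
    h=X[(X[:,2]>35)&(X[:,2]<44)];print('h',np.median(h,0))
save(p,'w1.png',s=1.4)
np.savez('w1.npz',f=p['frame'],z=p['z_map'],K=p['camera_matrix'],d=p['dist'],T=T)
q=s['joint_pos'];print(np.round(q,3))
```

```text
0.82 [229.8, 140.0, 53.2, 133.1] [447.2  45.8  45.7]
top rect ((436.5994873046875, 45.4314079284668), (58.10942459106445, 159.4322509765625), 86.6103515625) 45.905905612853076 4455
h [402.69365021  47.60957073  42.37303765]
[-0.715  0.039  0.421  2.083 -0.018  1.023  1.177]
```

View pics/w1.png

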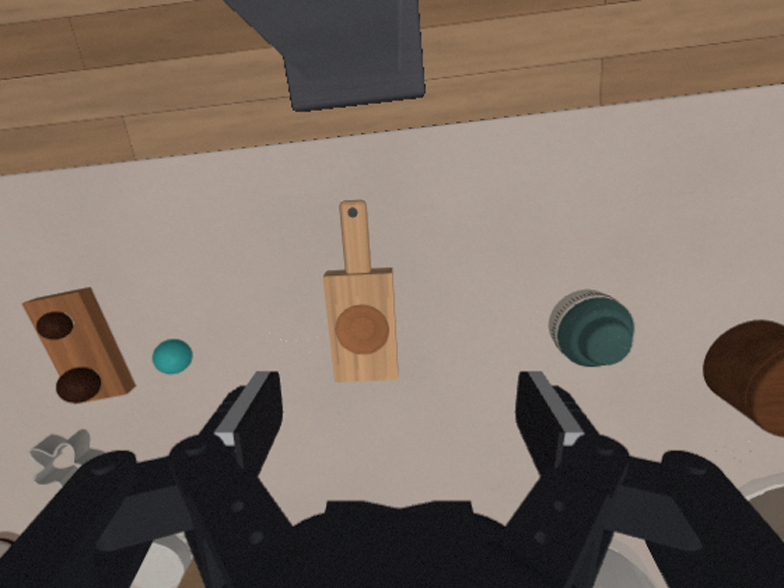

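The wrist picture shows the paddle's well at about (362,330), the handle pointing to the robot, the large ball at (78,385), the small ball at (54,325), and the turquoise decoy at (172,356).

```bash
cat >> h.py <<'E'
def sphere(X,r):
    from scipy.optimize import least_squares
    c0=np.median(X,0)-[0,0,r*.7]
    return least_squares(lambda c:np.linalg.norm(X-c,axis=1)-r,c0,loss='soft_l1',f_scale=1).x
E
python3 - <<'E'
from h import *
d=np.load('w1.npz');p=dict(frame=d['f'],z_map=d['z'],camera_matrix=d['K'],dist=d['d']);T=d['T']
print('well seen',pts(p,[[258.5,235.5]],T).round(1),pts(p,[[258.5,235.5]],T,43).round(1))
f=p['frame'].astype(int);dark=(f.sum(2)<150)
for n,(u,v),r in [('L',(55.5,275),17),('S',(38.5,232),13)]:
    vv,uu=np.mgrid[v-18:v+19,u-18:u+19] if 0 else np.mgrid[int(v)-16:int(v)+17,int(u)-18:int(u)+19]
    X=pts(p,np.c_[uu.ravel(),vv.ravel()],T);X=X[X[:,2]>21]
    m=np.median(X,0);X=X[np.linalg.norm(X[:,:2]-m[:2],axis=1)<r]
    print(n,len(X),sphere(X,r).round(1),m.round(1),X[:,2].max().round(1))
# top cam
p=viewer.snapshot('top');T=cam(p)
for t in ['ramekin','board','large_center','small_center']:
    for r in silhouettes(t,p)[:2]:
        v,u=np.nonzero(r['region']&(p['z_map']>0));X=pts(p,np.c_[u,v],T);
        if t=='ramekin': X=X[(X[:,2]>36)]
        if t=='board': X=X[(X[:,2]>12)&(X[:,2]<20)]
        if len(X)<5: continue
        print(t,round(r['score'],2),cv2.minAreaRect(X[:,:2].astype(np.float32)),np.median(X,0).round(1),[sphere(X,k).round(1) for k in (17,13)] if 'c' in t else '')
E
```

```text
well seen [[468.3  43.6  41.3]] [[467.6  43.8  43. ]]
L 603 [ 499. -235.   30.] [ 494.4 -226.4   39.4] 47.7
S 363 [ 439.3 -240.3   24.7] [ 436.9 -233.6   32.4] 38.8
ramekin 0.66 ((471.4820556640625, -409.201416015625), (67.6715087890625, 69.39193725585938), 33.36527633666992) [ 473.6 -412.4   41.1] 
board 0.62 ((471.1816101074219, -238.19021606445312), (110.95922088623047, 55.94415283203125), 5.652632236480713) [ 467.  -236.8   15.8] 
large_center 0.71 ((498.3263244628906, -234.35443115234375), (25.51881980895996, 27.45577621459961), 3.5223047733306885) [ 497.5 -233.6   42.9] [array([ 500.4, -234.9,   29.5]), array([ 499.3, -234.6,   34.7])]
large_center 0.61 ((485.3847351074219, -147.00857543945312), (30.712831497192383, 31.08570098876953), 14.60256290435791) [ 483.9 -147.1   28.6] [array([ 486.6, -147.1,   17. ]), array([ 485.5, -147.2,   22.5])]
```

Positions: large (499.5,-235,30), small (439.3,-240.3,24.7), ramekin (471.5,-410), well (467.5,43.7). All of these match the given heights and sizes. I'll move above the small ball.

>>> arm_command --increments '[[[0, 0, 0, 0.4, 0, 0, -1.0], [0, 0, -0.995, 0.4, 0, 0, -0.13], [0, 0, -0.995, 0.4, 0, 0, 0], [0, 0, -0.995, 0.4, 0, 0, 0], [0, 0, -0.995, 0.4, 0, 0, 0]]]'

```text
t: 4.68
ee_pos: [419.4, -16.6, 200.0]
eef_rot: [-0.144, 3.138, 0.0]
ft_force: [-0.2, -0.3, 0.1]
gripper_width: 85.7
gripper_force: 0.0
```

>>> arm_command --increments '[[[0, 0, -0.995, 0.4, 0, 0, 0], [0, 0, -0.995, 0.4, 0, 0, 0], [0, 0, -0.995, 0.4, 0, 0, 0], [0, 0, -0.995, 0.4, 0, 0, 0], [0, 0, -0.995, 0.4, 0, 0, 0]]]'

```text
t: 5.3
ee_pos: [431.0, -140.4, 150.0]
eef_rot: [-0.145, 3.138, 0.0]
ft_force: [1.3, -0.8, -0.4]
gripper_width: 85.3
gripper_force: 0.0
```

>>> arm_command --increments '[[[0, 0, -0.995, 0.4, 0, 0, 0], [0, 0, -0.995, 0.4, 0, 0, 0], [0, 0, -0.995, 0.4, 0, 0, 0], [0, 0, -0.995, 0.4, 0, 0, 0], [0, 0, 0, 0, 0, 0, 0]]]'

```text
t: 5.92
ee_pos: [439.5, -240.4, 109.7]
eef_rot: [0.14, -3.137, 0.001]
ft_force: [-1.5, 0.7, -0.6]
gripper_width: 85.3
gripper_force: 0.0
```

Run:
```python
from h import *
s=sensors.observe();p=viewer.snapshot('wrist');T=cam(p,s)
print(s['t'],s['ee_pos'],s['eef_rot'],s['joint_pos'].round(2))
Ti=np.linalg.inv(T)
for n,c,r in [('L',[499.5,-235,30],17),('S',[439.3,-240.3,24.7],13)]:
    X=pts(p,np.mgrid[0:560:2,0:420:2].reshape(2,-1).T,T);X=X[(X[:,2]>21)&(X[:,2]<50)&(np.linalg.norm(X[:,:2]-np.array(c)[:2],axis=1)<r)]
    print(n,len(X),sphere(X,r).round(1),X[:,2].max().round(1))
save(p,'w2.png',s=1.4)
```

```text
5.925 [ 439.4835773  -240.39262131  109.66369649] [ 1.39824276e-01 -3.13725894e+00  8.06769596e-04] [-0.04  0.42  0.56  2.06 -0.32  0.74  2.38]
L 344 [ 499.7 -234.6   30. ] 48.3
S 223 [ 439.8 -240.2   24.7] 39.0
```

View pics/w2.png

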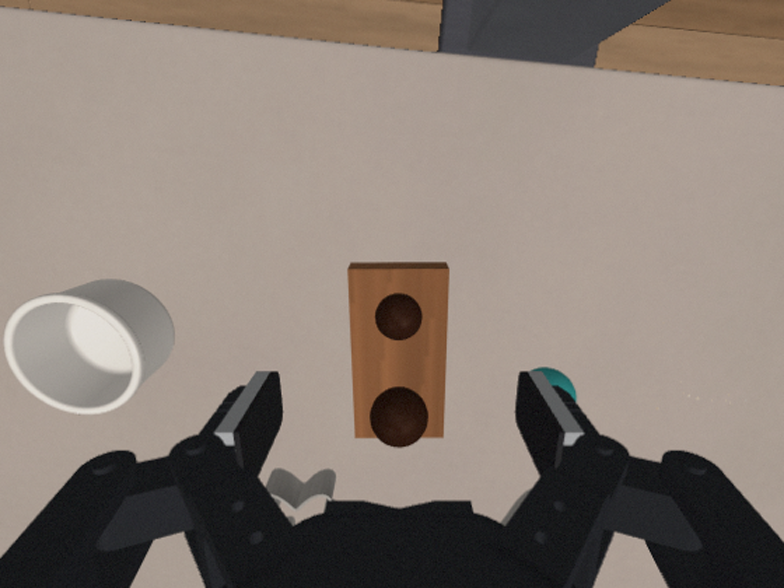

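The picture confirms the small dark ball at (398,316) nearest the robot, the large one at (399,417), both on the wooden board, and the turquoise decoy at (553,383). I'll grasp the small ball.

>>> arm_command --increments '[[[0, 0, 0, 0.8, 0, 0, 0], [60, 0, 0, 0.8, 0, 0, 0], [90, 0, 0, 0.7, 0, 0, 0], [110, 0, 0, 0.4, 0, 0, 0], [130, 0, 0, 0.17, 0, 0, 0]]]'

```text
t: 6.6
ee_pos: [439.8, -238.9, 38.1]
eef_rot: [0.144, -3.138, -0.0]
ft_force: [0.1, 0.2, 0.3]
gripper_width: 41.5
gripper_force: 0.0
```

>>> arm_command --increments '[[[255, 0, 0, 0, 0, 0, 0], [255, 0, 0, 0, 0, 0, 0], [255, 0, 0, 0, 0, 0, 0], [255, 0, 0, 0, 0, 0, 0], [255, 0, 0, 0, 0, 0, 0]]]'

```text
t: 7.22
ee_pos: [440.3, -240.2, 39.1]
eef_rot: [-0.143, 3.137, -0.002]
ft_force: [-1.5, -5.6, 4.0]
gripper_width: 22.2
gripper_force: 58.9
```

Run:
```python
from h import *
s=sensors.observe();p=viewer.snapshot('wrist');T=cam(p,s)
print(s['ft_force'],s['ee_pos'],s['gripper_width'])
save(p,'w3.png',box=(180,180,380,330),s=4)
```

```text
[-1.51987226 -5.6347477   4.02337948] [ 440.2693407  -240.18682395   39.05426436] 22.247959024468734
```

View pics/w3.png

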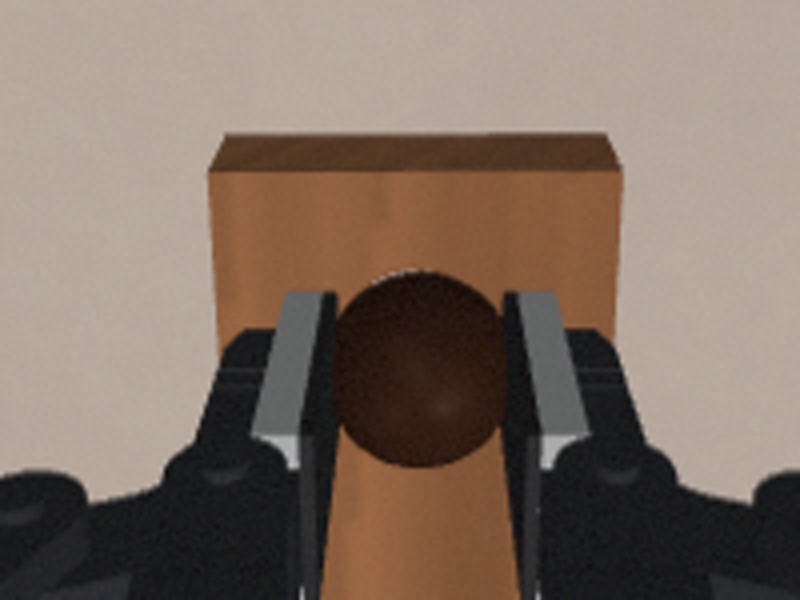

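The pads grip above the ball's equator (22 mm chord on a 26 mm ball). I'll reopen, go 2 mm lower and regrip.

>>> arm_command --increments '[[[120, 0, 0, 0, 0, 0, 0], [120, 0, 0, 0, 0, 0, 0], [120, 0, 0, 0.08, 0, 0, 0], [120, 0, 0, 0, 0, 0, 0], [120, 0, 0, 0, 0, 0, 0]]]'

```text
t: 7.9
ee_pos: [439.8, -239.1, 36.4]
eef_rot: [0.144, -3.138, -0.0]
ft_force: [-0.9, -0.2, 0.3]
gripper_width: 45.0
gripper_force: 0.0
```

>>> arm_command --increments '[[[255, 0, 0, 0, 0, 0, 0], [255, 0, 0, 0, 0, 0, 0], [255, 0, 0, 0, 0, 0, 0], [255, 0, 0, 0, 0, 0, 0], [255, 0, 0, 0, 0, 0, 0]]]'

```text
t: 8.52
ee_pos: [440.2, -240.4, 36.9]
eef_rot: [-0.142, 3.137, -0.003]
ft_force: [-1.1, -6.3, 3.6]
gripper_width: 22.4
gripper_force: 58.7
```

The width is unchanged, so the difference is just pad compliance and the grip is sound. I'll lift and carry it to the ramekin.

>>> arm_command --increments '[[[255, 0, 0, -0.1, 0, 0, 0], [255, 0, 0, -0.4, 0, 0, 0], [255, 0, 0, -0.6, 0, 0, 0], [255, 0, 0, -0.5, 0, 0, 0], [255, 0, 0, 0, 0, 0, 0]]]'

```text
t: 9.15
ee_pos: [440.7, -239.3, 77.9]
eef_rot: [-0.144, 3.136, -0.001]
ft_force: [-0.9, 0.3, -0.6]
gripper_width: 22.2
gripper_force: 58.8
```

>>> arm_command --increments '[[[255, -0.05, -0.4, 0, 0, 0, 0], [255, -0.1, -0.8, 0, 0, 0, 0], [255, -0.1, -0.95, 0, 0, 0, 0], [255, -0.1, -0.95, 0, 0, 0, 0], [255, -0.1, -0.95, 0, 0, 0, 0]]]'

```text
t: 9.78
ee_pos: [460.1, -340.3, 75.9]
eef_rot: [0.143, -3.137, -0.0]
ft_force: [-0.2, 0.4, -0.7]
gripper_width: 22.4
gripper_force: 58.8
```

>>> arm_command --increments '[[[255, -0.1, -0.95, 0, 0, 0, 0], [255, -0.05, -0.9, 0, 0, 0, 0], [255, -0.05, -0.65, 0, 0, 0, 0], [255, 0, -0.33, 0, 0, 0, 0], [255, 0, 0, 0, 0, 0, 0]]]'

```text
t: 10.4
ee_pos: [471.5, -409.2, 76.2]
eef_rot: [0.143, -3.138, -0.0]
ft_force: [-0.5, 0.5, -0.6]
gripper_width: 22.8
gripper_force: 58.8
```

Run:
```python
from h import *
s=sensors.observe();p=viewer.snapshot('wrist');T=cam(p,s)
print(s['t'],s['ee_pos'],s['gripper_width'],s['gripper_force'])
X=pts(p,np.mgrid[0:560:1,0:420:1].reshape(2,-1).T,T)
r=X[(X[:,2]>38)&(X[:,2]<45)&(np.linalg.norm(X[:,:2]-[471.5,-410],axis=1)<42)]
print('ram',len(r),cv2.minEnclosingCircle(r[:,:2].astype(np.float32)))
a=T.copy();b=X[(np.linalg.norm(X[:,:2]-s['ee_pos'][:2],axis=1)<9)&(X[:,2]>50)&(X[:,2]<85)]
print('ball',len(b),sphere(b,13) if len(b)>20 else '')
save(p,'w4.png')
```

```text
10.4 [ 471.48226282 -409.2444591    76.23203124] 22.779364036487674 58.80251348018646
ram 1947 ((470.989501953125, -407.4647216796875), 34.75623321533203)
ball 877 [ 471.34180342 -408.50951026   63.67523694]
```

View pics/w4.png

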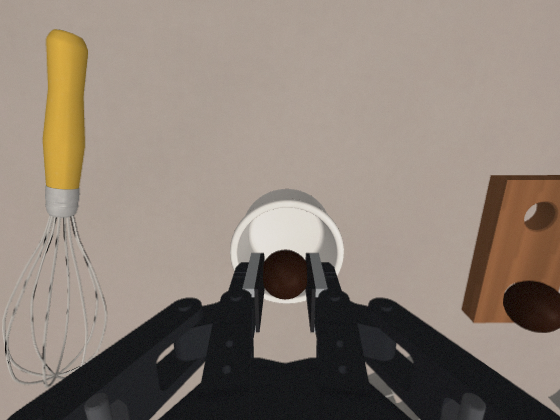

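The ball hangs in the grip over the ramekin at (286,272), centred in the rim to about 1 mm. I'll lower and release.

>>> arm_command --increments '[[[255, 0, 0, 0.25, 0, 0, 0], [255, 0, 0, 0.2, 0, 0, 0], [255, 0, 0, 0, 0, 0, 0], [90, 0, 0, 0, 0, 0, 0], [90, 0, 0, 0, 0, 0, 0]]]'

```text
t: 11.08
ee_pos: [471.9, -409.1, 65.4]
eef_rot: [-0.144, 3.138, -0.0]
ft_force: [0.4, 0.1, -0.0]
gripper_width: 54.7
gripper_force: 0.0
```

>>> arm_command --increments '[[[90, 0, 0, 0, 0, 0, 0], [70, 0, 0, -0.5, 0, 0, 0], [70, 0, 0.3, -0.5, 0, 0, 0], [70, -0.3, 0.8, 0, 0, 0, 0], [70, -0.3, 0.95, 0, 0, 0, 0]]]'

```text
t: 11.7
ee_pos: [482.7, -354.7, 90.6]
eef_rot: [-0.144, 3.137, 0.001]
ft_force: [0.8, 0.2, 0.1]
gripper_width: 61.4
gripper_force: 0.0
```

>>> arm_command --increments '[[[70, -0.3, 0.95, 0, 0, 0, 0], [70, -0.3, 0.95, 0, 0, 0, 0], [70, -0.3, 0.95, 0, 0, 0, 0], [70, -0.24, 0.95, 0, 0, 0, 0], [70, 0, 0.7, 0, 0, 0, 0]]]'

```text
t: 12.32
ee_pos: [500.6, -239.0, 90.2]
eef_rot: [-0.148, 3.138, 0.002]
ft_force: [-0.5, -0.2, 0.3]
gripper_width: 61.8
gripper_force: 0.0
```

>>> arm_command --increments '[[[70, 0, 0.3, 0, 0, 0, 0], [70, 0, 0, 0, 0, 0, 0], [70, 0, 0, 0, 0, 0, 0], [70, 0, 0, 0, 0, 0, 0], [70, 0, 0, 0, 0, 0, 0]]]'

```text
t: 12.95
ee_pos: [499.3, -235.1, 90.2]
eef_rot: [0.142, -3.138, 0.0]
ft_force: [-0.8, 0.6, 0.6]
gripper_width: 61.8
gripper_force: 0.0
```

Run:
```python
from h import *
s=sensors.observe();p=viewer.snapshot('wrist');T=cam(p,s)
print(s['t'],s['ee_pos'],s['eef_rot'],s['gripper_width'])
X=pts(p,np.mgrid[0:560,0:420].reshape(2,-1).T,T)
b=X[(np.linalg.norm(X[:,:2]-[499.5,-234.8],axis=1)<16)&(X[:,2]>21)&(X[:,2]<50)]
print('L',len(b),sphere(b,17))
for n in ('scene','top'):
    p=viewer.snapshot(n);T=cam(p)
    for r in silhouettes('small_center',p)[:3]:
        v,u=np.nonzero(r['region']&(p['z_map']>0));print(n,round(r['score'],2),np.median(pts(p,np.c_[u,v],T),0).round(),r['bbox'])
    for r in silhouettes('ramekin',p)[:2]: print(n,'ram',r['bbox'])
    U=cv2.projectPoints(np.array([[471.,-408,20]]),cv2.Rodrigues(np.linalg.inv(T)[:3,:3])[0],np.linalg.inv(T)[:3,3],np.array(p['camera_matrix']),np.array(p['dist']))[0][0,0].astype(int)
    c=p['frame'][U[1]-30:U[1]+30,U[0]-40:U[0]+40];cv2.imwrite(f'pics/c_{n}.png',cv2.resize(c[:,:,::-1],None,fx=5,fy=5))
cv2.imwrite('pics/c.png',np.hstack([cv2.imread('pics/c_scene.png'),cv2.imread('pics/c_top.png')]))
```

```text
12.95 [ 499.2924179  -235.05288759   90.2407404 ] [ 1.42443493e-01 -3.13830529e+00  2.58311871e-04] 61.812140068470825
L 1663 [ 499.71077749 -234.60746488   30.07157534]
scene 0.46 [ 468. -412.   28.] [410.5, 292.0, 12.8, 11.0]
scene ram [396.3, 279.4, 38.3, 34.2]
top ram [419.4, 199.5, 37.0, 32.4]
```

View pics/c.png

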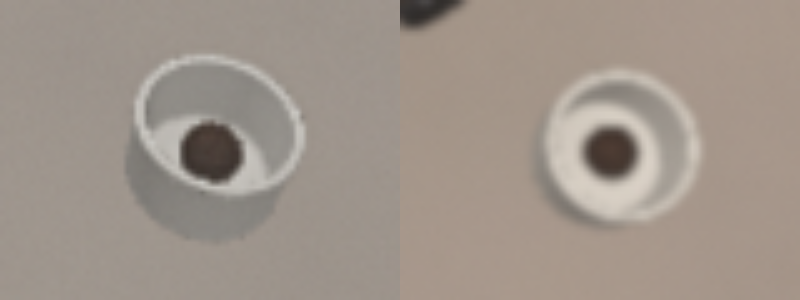

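The small ball lies in the upright ramekin in both views: (212,152) from the scene camera and (610,152) from above. Now the large ball.

>>> arm_command --increments '[[[70, 0, 0, 0.6, 0, 0, 0], [70, 0, 0, 0.8, 0, 0, 0], [70, 0, 0, 0.5, 0, 0, 0], [100, 0, 0, 0.15, 0, 0, 0], [100, 0, 0, 0, 0, 0, 0]]]'

```text
t: 13.92
ee_pos: [499.3, -234.6, 38.9]
eef_rot: [0.144, -3.138, -0.0]
ft_force: [-0.4, -0.5, 0.1]
gripper_width: 52.0
gripper_force: 0.0
```

>>> arm_command --increments '[[[255, 0, 0, 0, 0, 0, 0], [255, 0, 0, 0, 0, 0, 0], [255, 0, 0, 0, 0, 0, 0], [255, 0, 0, 0, 0, 0, 0], [255, 0, 0, 0, 0, 0, 0]]]'

```text
t: 14.55
ee_pos: [499.9, -235.0, 39.7]
eef_rot: [-0.143, 3.137, -0.001]
ft_force: [0.7, -1.4, 6.7]
gripper_width: 31.1
gripper_force: 59.2
```

>>> arm_command --increments '[[[255, 0, 0, -0.1, 0, 0, 0], [255, 0, 0, -0.5, 0, 0, 0], [255, 0, 0, -0.8, 0, 0, 0], [255, 0, 0, -0.6, 0, 0, 0.4], [255, 0, 0, 0, 0, 0, 0.46]]]'

```text
t: 15.18
ee_pos: [500.2, -234.6, 90.9]
eef_rot: [0.096, 3.138, -0.0]
ft_force: [0.1, -0.5, -1.1]
gripper_width: 30.7
gripper_force: 59.4
```

>>> arm_command --increments '[[[255, 0.15, 0.4, 0, 0, 0, 0], [255, 0.15, 0.8, 0, 0, 0, 0], [255, 0.15, 0.95, 0, 0, 0, 0], [255, 0.15, 0.95, 0, 0, 0, 0], [255, 0.15, 0.95, 0, 0, 0, 0]]]'

```text
t: 15.8
ee_pos: [486.0, -130.7, 89.0]
eef_rot: [-0.088, -3.14, -0.001]
ft_force: [-0.2, -0.2, 0.7]
gripper_width: 31.0
gripper_force: 59.4
```

>>> arm_command --increments '[[[255, 0.15, 0.95, 0, 0, 0, 0], [255, 0.15, 0.95, 0, 0, 0, 0], [255, 0.15, 0.95, 0, 0, 0, 0], [255, 0.15, 0.95, 0, 0, 0, 0], [255, 0.15, 0.95, 0, 0, 0, 0]]]'

```text
t: 16.42
ee_pos: [474.0, -11.1, 89.1]
eef_rot: [-0.088, -3.14, -0.001]
ft_force: [-0.3, -0.2, -0.3]
gripper_width: 30.7
gripper_force: 59.4
```

>>> arm_command --increments '[[[255, 0.15, 0.95, 0, 0, 0, 0], [255, 0.15, 0.8, 0, 0, 0, 0], [255, 0.15, 0.5, 0, 0, 0, 0], [255, 0, 0, 0, 0, 0, 0], [255, 0, 0, 0, 0, 0, 0]]]'

```text
t: 17.05
ee_pos: [466.9, 43.5, 89.1]
eef_rot: [0.092, 3.14, -0.0]
ft_force: [-0.1, -0.3, -0.2]
gripper_width: 30.7
gripper_force: 59.4
```

Run:
```python
from h import *
s=sensors.observe();p=viewer.snapshot('wrist');T=cam(p,s)
print(s['t'],s['ee_pos'],s['eef_rot'],s['gripper_width'])
X=pts(p,np.mgrid[0:560,0:420].reshape(2,-1).T,T)
b=X[(np.linalg.norm(X[:,:2]-s['ee_pos'][:2],axis=1)<12)&(X[:,2]>70)&(X[:,2]<102)]
print('ball',len(b),sphere(b,17))
r=silhouettes('paddle',p)[0];v,u=np.nonzero(r['region']&(p['z_map']>0));Y=pts(p,np.c_[u,v],T);Y=Y[(Y[:,2]>35)&(Y[:,2]<50)]
print('pad',r['score'],cv2.minAreaRect(Y[:,:2].astype(np.float32)))
h=Y[Y[:,0]<405];print('handle mid line',[np.round(h[abs(h[:,0]-x)<4].mean(0),1) for x in (370,385,400)])
t=Y[(Y[:,0]>418)&(Y[:,2]>43)];print('board y range',[(x,np.percentile(t[abs(t[:,0]-x)<3][:,1],[1,99]).round(1)) for x in (422,432,442)],'near edge x',np.percentile(t[abs(t[:,1]-65)<6][:,0],1))
save(p,'w5.png',s=1.4)
```

```text
17.05 [466.88692582  43.49486519  89.11358304] [ 9.22262515e-02  3.14009928e+00 -4.35660709e-04] 30.724659098755993
ball 1649 [466.73238676  44.11919396  79.19179394]
pad 0.94 ((436.67083740234375, 45.50063705444336), (58.27642059326172, 159.37794494628906), 86.7563247680664)
handle mid line [array([369.9,  49.4,  42.5]), array([385. ,  48.6,  42.4]), array([400. ,  47.7,  42.4])]
board y range [(422, array([17.9, 74.8])), (432, array([17.5, 74.3])), (442, array([16.8, 73.6]))] near edge x 418.4996182349813
```

View pics/w5.png

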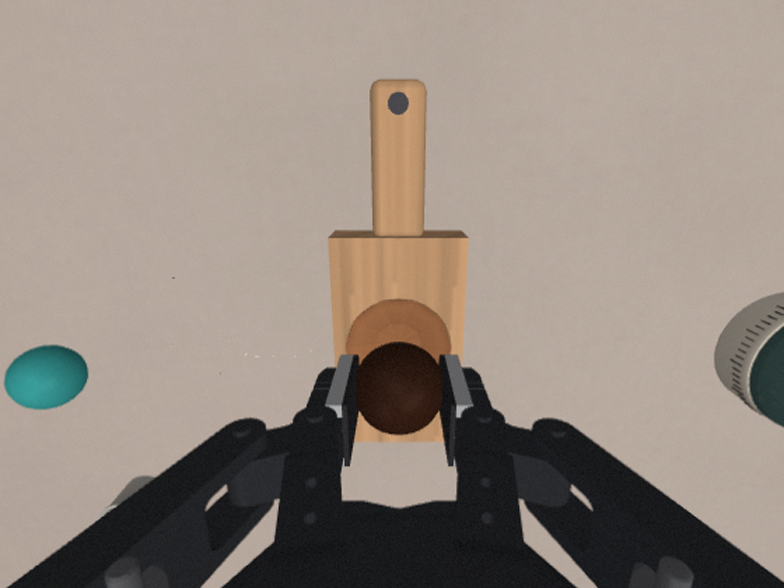

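The ball hangs over the well, matching it to about 1 mm. I'll lower and release.

>>> arm_command --increments '[[[255, 0, 0, 0.3, 0, 0, 0], [255, 0, 0, 0.3, 0, 0, 0], [255, 0, 0, 0.18, 0, 0, 0], [255, 0, 0, 0.08, 0, 0, 0], [255, 0, 0, 0, 0, 0, 0]]]'

```text
t: 17.77
ee_pos: [466.8, 43.9, 67.7]
eef_rot: [-0.092, -3.14, -0.0]
ft_force: [-3.1, -1.2, 5.9]
gripper_width: 30.6
gripper_force: 60.0
```

>>> arm_command --increments '[[[255, 0, 0, 0, 0, 0, 0], [140, 0, 0, 0, 0, 0, 0], [100, 0, 0, 0, 0, 0, 0], [60, 0, 0, 0, 0, 0, 0], [0, 0, 0, 0, 0, 0, 0]]]'

```text
t: 18.4
ee_pos: [466.9, 44.1, 67.5]
eef_rot: [-0.092, -3.14, 0.0]
ft_force: [-0.7, -0.9, 1.2]
gripper_width: 80.9
gripper_force: 0.0
```

>>> arm_command --increments '[[[0, 0, 0, 0, 0, 0, 0], [0, 0, 0, 0, 0, 0, 0], [0, 0, 0, 0, 0, 0, 0], [0, 0, 0, 0, 0, 0, 0], [0, 0, 0, 0, 0, 0, 0]]]'

```text
t: 19.02
ee_pos: [466.9, 44.1, 67.5]
eef_rot: [-0.092, -3.14, -0.0]
ft_force: [0.7, -0.4, -0.9]
gripper_width: 85.3
gripper_force: 0.0
```

Run:
```python
from h import *
s=sensors.observe();p=viewer.snapshot('wrist');T=cam(p,s)
print(s['t'],s['ee_pos'],s['eef_rot'],s['gripper_width'])
X=pts(p,np.mgrid[0:560,0:420].reshape(2,-1).T,T)
b=X[(np.linalg.norm(X[:,:2]-[467,44],axis=1)<22)&(X[:,2]>52)&(X[:,2]<80)]
print('ball',len(b),sphere(b,17),np.percentile(b[:,2],99))
r=silhouettes('paddle',p)[0];v,u=np.nonzero(r['region']&(p['z_map']>0));Y=pts(p,np.c_[u,v],T);Y=Y[(Y[:,2]>35)&(Y[:,2]<50)]
print('pad',r['score'],cv2.minAreaRect(Y[:,:2].astype(np.float32)))
```

```text
19.025 [466.88555593  44.14432625  67.52301244] [-9.19159525e-02 -3.14018539e+00 -2.12993499e-05] 85.26894255350669
ball 3394 [466.42346603  43.76416491  57.87420966] 75.21159163085935
pad 0.77 ((436.69915771484375, 45.52556228637695), (58.44138717651367, 159.9028778076172), 86.45864868164062)
```

The ball sits centred in the well at (466.4,43.8,57.9). I'll lower around the paddle and grip gently.

>>> arm_command --increments '[[[0, 0, 0, 0.3, 0, 0, 0], [0, 0, 0, 0.4, 0, 0, 0], [0, 0, 0, 0.4, 0, 0, 0], [0, 0, 0, 0.24, 0, 0, 0], [40, 0, 0, 0, 0, 0, 0]]]'

```text
t: 19.75
ee_pos: [466.5, 43.9, 33.4]
eef_rot: [-0.092, -3.139, 0.001]
ft_force: [-0.2, -0.2, 0.4]
gripper_width: 72.1
gripper_force: 0.0
```

>>> arm_command --increments '[[[60, 0, 0, 0, 0, 0, 0], [68, 0, 0, 0, 0, 0, 0], [72, 0, 0, 0, 0, 0, 0], [76, 0, 0, 0, 0, 0, 0], [80, 0, 0, 0, 0, 0, 0]]]'

```text
t: 20.38
ee_pos: [467.0, 43.9, 34.1]
eef_rot: [0.092, 3.14, -0.0]
ft_force: [-0.2, -1.6, 1.2]
gripper_width: 59.0
gripper_force: 0.8
```

>>> arm_command --increments '[[[84, 0, 0, 0, 0, 0, 0], [90, 0, 0, 0, 0, 0, 0], [100, 0, 0, 0, 0, 0, 0], [255, 0, 0, 0, 0, 0, 0], [255, 0, 0, 0, 0, 0, 0]]]'

```text
t: 21.0
ee_pos: [467.0, 43.8, 34.4]
eef_rot: [0.092, 3.14, 0.0]
ft_force: [-1.6, -2.5, 9.2]
gripper_width: 57.2
gripper_force: 62.6
```

```bash
cat > chk.py <<'E'
from h import *
s=sensors.observe();p=viewer.snapshot('wrist');T=cam(p,s)
print(s['t'],s['ee_pos'].round(1),s['eef_rot'].round(3),s['gripper_width'].round(1),s['gripper_force'].round(1),s['ft_force'].round(1),s['wrist_torque'].round(2),s['joint_pos'].round(2))
X=pts(p,np.mgrid[0:560,0:420].reshape(2,-1).T,T);e=s['ee_pos']
b=X[(np.linalg.norm(X[:,:2]-e[:2],axis=1)<20)&(X[:,2]>e[2]+17)&(X[:,2]<e[2]+48)]
print('ball',len(b),sphere(b,17).round(1))
r=silhouettes('paddle',p)[0];v,u=np.nonzero(r['region']&(p['z_map']>0));Y=pts(p,np.c_[u,v],T);Y=Y[abs(Y[:,2]-e[2]-8)<10]
print('pad',round(r['score'],2),cv2.minAreaRect(Y[:,:2].astype(np.float32)))
d=np.linalg.norm(Y[:,:2]-e[:2],axis=1);B=Y[(d>27)&(d<52)&(abs(Y[:,2]-e[2]-12)<5)]
for k in range(3):
    c=np.linalg.lstsq(np.c_[B[:,:2],np.ones(len(B))],B[:,2],rcond=None)[0];B=B[abs(B@np.r_[-c[:2],1]-c[2])<1.5]
print('plane slope',c[:2].round(3),'z',B[:,2].mean().round(1),len(B))
E
python3 chk.py
```

```text
Traceback (most recent call last):
  File "chk.py", line 3, in <module>
    print(s['t'],s['ee_pos'].round(1),s['eef_rot'].round(3),s['gripper_width'].round(1),s['gripper_force'].round(1),s['ft_force'].round(1),s['wrist_torque'].round(2),s['joint_pos'].round(2))
                                                            ^^^^^^^^^^^^^^^^^^^^^^^^
AttributeError: 'float' object has no attribute 'round'
```

>>> arm_command --increments '[[[255, 0, 0, -0.03, 0, 0, 0], [255, 0, 0, -0.06, 0, 0, 0], [255, 0, 0, -0.1, 0, 0, 0], [255, 0, 0, -0.14, 0, 0, 0], [255, 0, 0, -0.12, 0, 0, 0]]]'

```text
t: 21.68
ee_pos: [466.9, 44.2, 45.5]
eef_rot: [0.092, 3.14, 0.0]
ft_force: [0.1, 0.1, -1.9]
gripper_width: 56.9
gripper_force: 64.1
```

```bash
sed -i "s/s\['gripper_width'\].round(1),s\['gripper_force'\].round(1)/s['gripper_width'],s['gripper_force']/" chk.py; python3 chk.py
```

```text
21.675 [466.9  44.2  45.5] [0.092 3.14  0.   ] 56.922995924995874 64.12720821797848 [ 0.1  0.1 -1.9] [ 0.02 -0.04 -0.04] [-0.61  0.5   0.51  2.17 -0.45  0.57  1.75]
ball 5590 [466.5  44.8  68.9]
pad 0.82 ((430.5631103515625, 48.67286682128906), (61.91090393066406, 147.3010711669922), 86.73046875)
plane slope [-0.002  0.001] z 57.7 10764
```

Level and centred. Continue the straight lift.

>>> arm_command --increments '[[[255, 0, 0, -0.15, 0, 0, 0], [255, 0, 0, -0.25, 0, 0, 0], [255, 0, 0, -0.35, 0, 0, 0], [255, 0, 0, -0.4, 0, 0, 0], [255, 0, 0, -0.45, 0, 0, 0]]]'

```text
t: 22.4
ee_pos: [467.0, 44.1, 86.1]
eef_rot: [0.092, 3.14, 0.0]
ft_force: [0.2, -0.0, -1.5]
gripper_width: 57.3
gripper_force: 64.2
```

>>> arm_command --increments '[[[255, 0, 0, -0.45, 0, 0, 0], [255, 0, 0, -0.4, 0, 0, 0], [255, 0, 0, -0.35, 0, 0, 0], [255, 0, 0, -0.25, 0, 0, 0], [255, 0, 0, -0.15, 0, 0, 0]]]'

```text
t: 23.02
ee_pos: [466.9, 44.2, 125.6]
eef_rot: [0.092, 3.14, 0.0]
ft_force: [-0.2, 0.5, -1.7]
gripper_width: 57.6
gripper_force: 64.2
```

```bash
python3 chk.py
```

```text
23.025 [466.9  44.2 125.6] [0.092 3.14  0.   ] 57.62985406562607 64.19340452179313 [-0.2  0.5 -1.7] [-0.02  0.03  0.05] [-0.71  0.35  0.64  2.13 -0.31  0.75  1.63]
ball 5594 [466.5  44.8 149. ]
pad 0.57 ((430.5898132324219, 47.476104736328125), (59.6457633972168, 147.33810424804688), 86.91484832763672)
plane slope [-0.002  0.001] z 137.8 10756
```

Paddle is 92 mm up, level, ball centred. Slow quarter turn clockwise.

>>> arm_command --increments '[[[255, 0, 0, 0, 0, 0, 0.1], [255, 0, 0, 0, 0, 0, 0.2], [255, 0, 0, 0, 0, 0, 0.3], [255, 0, 0, 0, 0, 0, 0.4], [255, 0, 0, 0, 0, 0, 0.5]]]'

```text
t: 23.75
ee_pos: [466.8, 44.1, 125.1]
eef_rot: [-0.507, -3.1, 0.0]
ft_force: [-0.5, -0.8, -2.4]
gripper_width: 56.7
gripper_force: 64.1
```

>>> arm_command --increments '[[[255, 0, 0, 0, 0, 0, 0.55], [255, 0, 0, 0, 0, 0, 0.55], [255, 0, 0, 0, 0, 0, 0.55], [255, 0, 0, 0, 0, 0, 0.55], [255, 0, 0, 0, 0, 0, 0.55]]]'

```text
t: 24.38
ee_pos: [466.8, 44.1, 125.1]
eef_rot: [-1.23, -2.89, 0.0]
ft_force: [-1.0, -0.7, -1.5]
gripper_width: 57.0
gripper_force: 64.1
```

```bash
python3 chk.py
```

```text
24.375 [466.8  44.1 125.1] [-1.23 -2.89  0.  ] 56.97684293592475 64.11385349929333 [-1.  -0.7 -1.5] [-0.04 -0.06 -0.01] [-0.86  0.4   0.83  2.13 -0.43  0.77  1.01]
ball 5598 [466.4  44.8 148.5]
pad 0.79 ((441.6205749511719, 71.36797332763672), (59.538108825683594, 146.53775024414062), 44.038063049316406)
plane slope [-0.002 -0.   ] z 137.3 10683
```

>>> arm_command --increments '[[[255, 0, 0, 0, 0, 0, 0.55], [255, 0, 0, 0, 0, 0, 0.55], [255, 0, 0, 0, 0, 0, 0.55], [255, 0, 0, 0, 0, 0, 0.55], [255, 0, 0, 0, 0, 0, 0.55]]]'

```text
t: 25.1
ee_pos: [466.9, 44.2, 125.2]
eef_rot: [-1.878, -2.518, 0.0]
ft_force: [-0.3, 0.2, -1.7]
gripper_width: 57.2
gripper_force: 64.2
```

>>> arm_command --increments '[[[255, 0, 0, 0, 0, 0, 0.55], [255, 0, 0, 0, 0, 0, 0.5], [255, 0, 0, 0, 0, 0, 0.4], [255, 0, 0, 0, 0, 0, 0.3], [255, 0, 0, 0, 0, 0, 0.2]]]'

```text
t: 25.72
ee_pos: [466.8, 44.2, 125.2]
eef_rot: [-2.276, -2.165, 0.0]
ft_force: [-0.4, 0.3, -1.6]
gripper_width: 56.8
gripper_force: 64.2
```

>>> arm_command --increments '[[[255, 0, 0, 0, 0, 0, 0.05], [255, 0, 0, 0, 0, 0, 0], [255, 0, 0, 0, 0, 0, 0], [255, 0, 0, 0, 0, 0, 0], [255, 0, 0, 0, 0, 0, 0]]]'

```text
t: 26.35
ee_pos: [466.9, 44.2, 125.3]
eef_rot: [-2.285, -2.156, -0.0]
ft_force: [-0.0, 0.8, -1.6]
gripper_width: 57.2
gripper_force: 64.2
```

```bash
python3 chk.py
python3 - <<'E'
from h import *
ims=[]
for n in ('scene','top'):
    p=viewer.snapshot(n);T=np.linalg.inv(cam(p))
    U=cv2.projectPoints(np.array([[467.,44,120]]),cv2.Rodrigues(T[:3,:3])[0],T[:3,3],np.array(p['camera_matrix']),np.array(p['dist']))[0][0,0].astype(int)
    ims.append(cv2.resize(p['frame'][U[1]-75:U[1]+75,U[0]-100:U[0]+100,::-1],(400,300)))
cv2.imwrite('pics/f.png',np.hstack(ims))
E
```

```text
26.35 [466.9  44.2 125.3] [-2.285 -2.156 -0.   ] 57.24238965953111 64.15409926325083 [-0.   0.8 -1.6] [-0.03  0.01 -0.  ] [-1.01  0.5   1.06  2.14 -0.6   0.83  0.37]
ball 5581 [466.4  44.8 148.8]
pad 0.93 ((468.496826171875, 81.20026397705078), (146.2908935546875, 58.2905387878418), 86.65884399414062)
plane slope [-0.001  0.   ] z 137.6 10569
```

View pics/f.png

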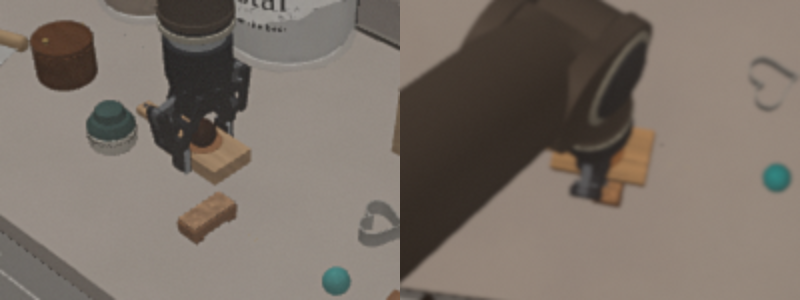

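The paddle is held level above its rest at (205,145) with the handle pointing left and the ball in the well; the timer is untouched. The turn measures 89.9°. Handing in.

```bash
python3 -c "
from cell import env
print(env.hand_in())"
```

```text
the job is handed in; nothing more can be done
None
```

I handed the job in at about 26 s of the 58 s allowed; no verdict came back. At my last checks, the small ball was in the upright ramekin and the paddle was held level about 92 mm above the rest, turned a quarter turn clockwise with its handle to the left and the large ball centred in the well.

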